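# Stroke the cold-water foot pedal in the dye studio

## Robot

A 7-joint arm with a two-finger parallel gripper is mounted at the origin on the work surface. World frame = base frame: x ahead of the robot, y to its left, z up, the work surface at z = 0. Lengths are in m, angles in rad, forces in N, time in s.
With the tool pointing down it reaches from about 0.425 to 0.925 m from the base axis. Payload 6.8 kg.
Tool frame: the origin (TCP) lies midway between the tips of the shut fingers; the grasp point (between the pads) lies 19 mm behind it; y points along the fingers, z is the direction in which the jaws open and shut, and the axes are right-handed (so a half turn about y gives the same grasp; the last joint's range is limited). The gripper opens to 85 mm and grips with 20 to 120 N. Pads are 22 mm wide; open, the fingers measure 114 mm over their backs; the gripper's body (76 mm by 85 mm) begins 54 mm behind the grasp point. The pads swing forward as they close: fully open they stand 13 mm farther back than shut.
Start: joints at [1.027, 0.477, 0.022, 1.555, -0.011, 1.109, -0.083], TCP at [0.285, -0.612, 0.231] pointing down, gripper open.
Joint ranges: [-2.96, 2.96], [-0.34, 2.1], [-1.41, 1.46], [0.24, 2.44], [-1.37, 4.51], [0.17, 1.92], [-2.96, 2.96]. Speed limits (rad/s): [2.39, 2.39, 3.14, 3.14, 3.14, 3.14, 3.14].

## Interface

Orientations are given as a unit quaternion [w, x, y, z].
In Python, from station import bot gives the robot as it stands. The module is installed in compiled form; this text tells all that it offers.
- The arm moves only by the shell command python3 -m crank 'ROWS' [FORCE]. ROWS is JSON, a list of rows, each an object with "linear": the shift along the tool's x, y, z in m, a list of three; "dr": the turn, a rotation vector about the tool's x, y, z in degrees, a list of three; "hand": the gripper command: -1 is shut, 1 is fully open, values between are in proportion. A call has 1 to 10 rows; each row is the pose to reach, as a shift and turn from the pose commanded when the call began, along the tool's axes at that moment; what a row does not reach only later rows make up. A row lasts 1/12 s, in which the tool goes at most 41.7 mm and 7.16 degrees, less where a joint would pass 70% of its speed; a pose out of reach is approached as far as the arm can. A call with a gripper value outside its range is refused whole. The fingers move at their own pace and stop on an object; FORCE is the grip in N (left out, the last holds). Time passes only in rows, so rows that repeat a pose let the fingers close. It gives the time, the measured TCP pose, the force and the opening at its end, in the units of the state.
- bot.get_obs(): the state, without advancing time (a new reading comes with each control period).
- bot.read_camera(name): name is "scene" or "side" or "wrist"; returns the picture (400x640x3 uint8, blue, green, red); there is no depth.
- bot.camera_params(name): a dict with "K" (3x3 intrinsics, pixels), "R" (3x3) and "t" (3): a world point X has camera coordinates R X + t; the wrist camera has in their place "hand_eye" (4x4, takes a point from camera to tool coordinates, whose origin is the TCP and whose axes are the tool frame's). Camera axes: x right, y down, z forward; pixel columns grow to the right and rows downward; lengths in m; the calibration is good to about 2 mm. A picture is of the moment at which its call begins: read the wrist's pose just before it. camera_params takes no time and is no camera call.
- bot.hand_in(): hands the job in, once; it reports no verdict.
Trained networks look in the newest picture that a camera, given by its name, has taken for a name from the list of things; names that differ only in an ending like _2 or _b are one class to them, and where a whole thing is asked for, a point or a joint stands for the part that bears it (a point fixed in the world has none). Each returns a list of dicts, best first, with "score" (0 to 1); they miss things now and then, are a little off and sometimes report something else, mostly with a low value. They report only what shows in the picture. A call takes as long as a camera call.
- bot.search_frame(camera, target): "extent" ([left, top, right, bottom] in pixels, round what is visible of it).
- bot.cut_out(camera, target): "pixels" (400x640 bool, what is visible of it) and "extent" ([left, top, right, bottom] in pixels, round what is visible of it).
- bot.place_of(camera, target): "xy" ([column, row] in pixels: a listed point, or the origin of a listed thing).
The state is a dict: "t": time; "q": joint angles; "joint_vel": joint speeds; "joint_torque": joint torques, N m; "eef_pos": TCP position; "tool_rot": TCP orientation; "contact_force": force on the tool from outside, world axes, zero at the start; "torque": the same for the moment, N m; "gripper_width": opening from 0.0 (shut) to 1.0 (fully open).
Only numpy, scipy, OpenCV 4.12 (cv2) and the standard library are available. Lean on these libraries where they do the work, as an engineer would, in place of code of your own. Each camera call takes 0.05 s, during which the arm holds its last target. There are 200 camera calls.

## Task

Two foot valves for the rinse sinks stand on the dye table to be tried before they are fitted. With the gripper, press the blue (cold water) pedal all the way down to its stop, keep it down for one to two seconds, then let go so that it springs fully back up. Do not press the red (hot water) pedal, and leave the purple dye bottle standing where it is.

Things in the scene. Friction and masses are not known exactly. Their poses are not given: they have to be found in the camera images.
- cold_pedal (a joint): hinge angle of the blue pedal, rad: 0 = up at rest (tread sloping 0.30, free end by the robot highest), 0.26 = down on its stop (nearly level); grows as pressed. Return spring: pushing straight down at mid-tread takes about 3 N to start and 7 N just before the stop; at the stop it is rigid and the force climbs steeply.
- cold_tread (a point): middle of the top of the blue tread, a flat ribbed pad 72 (x) by 64 mm (y), 84 mm above the table at rest, 59 mm at the stop (25 mm lower, 7 mm nearer the robot). x: along the tread to the hinge, away from the robot; y: hinge axis; z: out of the tread; tilts with it. Hinge 100 mm along x, 10 mm under the face. Fixed grey base 200 x 110 mm and brass valve beyond, under 60 mm high.
- hot_tread (a point): middle of the top face of the red tread: the other foot valve, of the same shape, size and axes as the blue one, at least 180 mm away to one side. Not to be pressed.
- purple_bottle_mid (a point): point on the axis of the purple squeeze bottle, 67 mm above its foot. The bottle is 60 mm across and 190 mm high with a pointed nozzle, stands loose on the table beyond the two valves; z along its axis.

How it is judged:
On the way:
1. the blue pedal is kept down on its stop for 0.7 s (value of joint cold_pedal above 0.225 rad and contact force between the fingers and cold_pedal above 1 N), for 0.7 s.
At the end, for the whole second after the job is handed in: After the blue pedal has been held at its stop (within 0.035 rad of it) for 0.7 s, it is back up (within 0.03 rad), the red tread is up as at the start (within 5 mm), and the purple bottle stands upright within 20 mm of its start (value of joint cold_pedal below 0.03 rad and distance of hot_tread from where it was at the start of the episode below 0.005 m and distance of purple_bottle_mid from where it was at the start of the episode below 0.02 m and angle between purple_bottle_mid's own z axis and vertical below 0.17 rad); the robot touches nothing.
It fails at once if the red pedal is pressed (distance of hot_tread from where it was at the start of the episode above 0.006 m).
It fails at once if the purple bottle is tipped or shoved (angle between purple_bottle_mid's own z axis and vertical above 0.35 rad or distance of purple_bottle_mid from where it was at the start of the episode above 0.03 m).
It also fails if it takes over 30 s, if anything falls off the work surface, if the arm or the gripper's body presses on something with over 40 N, if the wrist force passes 120 N, or if a joint passes its speed limit or range.

## Working session

There is one attempt and no reset: what is moved stays moved. The work goes in short steps, Python scripts to look and compute and a shell command to move; the robot and the scene stay as the last step left them, time stands still between calls to the robot, and variables do not carry over. Pictures are saved under pics/ and viewed, about 8 in all and at most 12, crops included, and the job is handed in when it is done.

```bash
mkdir -p pics
cat > h.py <<'E'
from station import bot
import numpy as np, cv2
from scipy.spatial.transform import Rotation as Ro
def rot(q): return Ro.from_quat([q[1],q[2],q[3],q[0]]).as_matrix()
def cam(n):
    p=bot.camera_params(n); K=np.array(p["K"])
    if "R" in p: R=np.array(p["R"]);t=np.array(p["t"])
    else:
        o=bot.get_obs(); T=np.eye(4);T[:3,:3]=rot(o["tool_rot"]);T[:3,3]=o["eef_pos"]
        W=np.linalg.inv(T@np.array(p["hand_eye"])); R=W[:3,:3];t=W[:3,3]
    return K,R,t
def ray(c,uv):
    K,R,t=c; return -R.T@t, R.T@np.linalg.solve(K,[uv[0],uv[1],1])
def atz(c,uv,z):
    o,d=ray(c,uv); return o+d*(z-o[2])/d[2]
def tri(rs):
    A=0;b=0
    for o,d in rs:
        d=d/np.linalg.norm(d);P=np.eye(3)-np.outer(d,d);A=A+P;b=b+P@o
    return np.linalg.solve(A,b)
E
python3 - <<'E'
from h import *
np.set_printoptions(precision=4,suppress=True)
o=bot.get_obs(); print(o["eef_pos"],rot(o["tool_rot"]),o["contact_force"],o["gripper_width"])
ims=[]
rr={}
for n in("scene","side"):
    c=cam(n); im=bot.read_camera(n).copy()
    cv2.imwrite(f"pics/{n}1.png",im)
    for t,z in(("cold_tread",.084),("hot_tread",.084),("purple_bottle_mid",.067)):
        for r in bot.place_of(n,t)[:2]:
            print(n,t,r["score"],r["xy"],atz(c,r["xy"],z)); rr.setdefault(t,[]).append((r["score"],ray(c,r["xy"])))
for t in rr: print(t,len(rr[t]),tri([x[1] for x in rr[t] if x[0]>.4]))
E
```

```text
[ 0.2847 -0.6114  0.2303] [[-0.9065 -0.0009  0.4222]
 [-0.4222  0.0016 -0.9065]
 [ 0.0001 -1.     -0.0019]] [ 0.4869 -0.2476 -0.9302] 0.9998584822817889
scene cold_tread 0.88 [203.3, 202.9] [ 0.4677 -0.2677  0.084 ]
scene hot_tread 0.79 [375.7, 162.3] [0.4892 0.1995 0.084 ]
scene purple_bottle_mid 0.78 [393.4, 255.4] [0.8026 0.0766 0.067 ]
side cold_tread 0.92 [394.1, 165.5] [ 0.4686 -0.2668  0.084 ]
side hot_tread 0.73 [348.8, 291.5] [0.4969 0.1992 0.084 ]
side purple_bottle_mid 0.67 [244.2, 227.4] [0.7904 0.0776 0.067 ]
cold_tread 2 [ 0.4683 -0.2675  0.084 ]
hot_tread 2 [0.4951 0.1986 0.0864]
purple_bottle_mid 2 [0.7951 0.077  0.0623]
```

View pics/scene1.png

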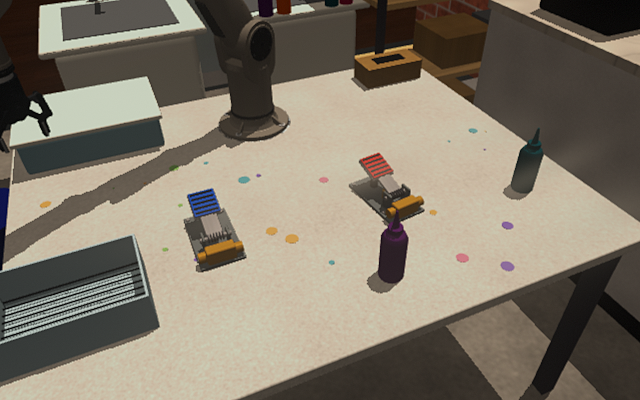

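View pics/side1.png

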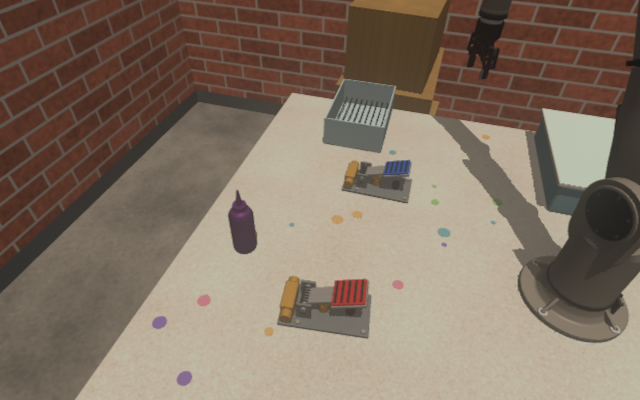

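The networks agree with both pictures: blue tread at scene (203,203) and side (394,166), red at (376,162), bottle at (393,255). The cold tread triangulates to z = 0.084, as it should. Before moving I'll check where the white-topped box and the tray lie relative to the path.

Run:
```python
from h import *
np.set_printoptions(precision=3,suppress=True)
s=cam("scene");d=cam("side")
for uv in[(162,143),(20,172),(158,327)]: print("floor",atz(s,uv,0))
print("boxtop",tri([ray(s,(162,118)),ray(d,(551,182))]),"tray corner",tri([ray(s,(137,237)),ray(d,(396,88))]),tri([ray(s,(158,327)),ray(d,(326,140))]))
print("valve",tri([ray(s,(220,252)),ray(d,(352,173))]))
```

```text
floor [ 0.003 -0.308  0.   ]
floor [-0.011 -0.722  0.   ]
floor [ 0.728 -0.437  0.   ]
boxtop [ 0.047 -0.292  0.109] tray corner [ 0.548 -0.454  0.174] [ 0.723 -0.441  0.003]
valve [ 0.59  -0.267  0.026]
```

```bash
P='{"linear":[-0.311,-0.03,-0.235],"dr":[0,0,0],"hand":-1}'; python3 -m crank '[{"linear":[0,-0.03,0],"dr":[0,0,0],"hand":-1},{"linear":[-0.033,-0.03,-0.025],"dr":[0,0,0],"hand":-1},{"linear":[-0.065,-0.03,-0.049],"dr":[0,0,0],"hand":-1},{"linear":[-0.097,-0.03,-0.073],"dr":[0,0,0],"hand":-1},{"linear":[-0.129,-0.03,-0.097],"dr":[0,0,0],"hand":-1},{"linear":[-0.161,-0.03,-0.122],"dr":[0,0,0],"hand":-1},{"linear":[-0.193,-0.03,-0.146],"dr":[0,0,0],"hand":-1},{"linear":[-0.225,-0.03,-0.170],"dr":[0,0,0],"hand":-1},{"linear":[-0.257,-0.03,-0.194],"dr":[0,0,0],"hand":-1},{"linear":[-0.284,-0.03,-0.215],"dr":[0,0,0],"hand":-1}]'
python3 -m crank '[{"linear":[-0.027,0,-0.020],"dr":[0,0,0],"hand":-1},{"linear":[-0.027,0.03,-0.020],"dr":[0,0,0],"hand":-1},{"linear":[-0.027,0.06,-0.020],"dr":[0,0,0],"hand":-1},{"linear":[-0.027,0.06,-0.020],"dr":[0,0,0],"hand":-1},{"linear":[-0.027,0.06,-0.020],"dr":[0,0,0],"hand":-1}]'
python3 - <<'E'
from h import *
np.set_printoptions(precision=4,suppress=True)
o=bot.get_obs(); print(o["t"],o["eef_pos"],o["contact_force"],o["gripper_width"]);print(rot(o["tool_rot"]))
for n in("wrist","scene"):
    c=cam(n); im=bot.read_camera(n).copy(); cv2.imwrite(f"pics/{n}2.png",im)
    for r in bot.place_of(n,"cold_tread")[:2]: print(n,r["score"],r["xy"],atz(c,r["xy"],.084))
E
```

```text
t: 1.23
eef_pos: [0.4529, -0.2943, 0.2617]
tool_rot: [-0.154, 0.153, -0.69, 0.69]
contact_force: [0.3, -0.1, -0.1]
gripper_width: -0.001
t: 1.65
eef_pos: [0.4666, -0.2673, 0.2006]
tool_rot: [0.152, -0.154, 0.691, -0.69]
contact_force: [1.1, -0.7, 1.0]
gripper_width: -0.003
1.65 [ 0.4666 -0.2673  0.2006] [ 1.0591 -0.6945  0.9922] -0.003324005620446141
[[-0.9066 -0.0031  0.422 ]
 [-0.422   0.0013 -0.9066]
 [ 0.0023 -1.     -0.0025]]
wrist 0.61 [317.8, 204.7] [ 0.4615 -0.2656  0.084 ]
scene 0.89 [201.8, 205.1] [ 0.4747 -0.273   0.084 ]
```

View pics/wrist2.png

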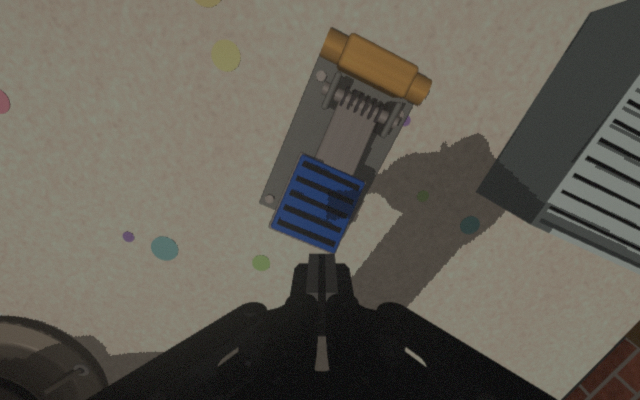

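The wrist picture shows the shut fingertips above the blue pad, whose centre is at about (318,204). That puts the tread within 5 mm of the TCP. The red pedal and the bottle are out of view, well clear. I'll go down gradually and start the press.

```bash
python3 -m crank '[{"linear":[0,0.04,0],"dr":[0,0,0],"hand":-1},{"linear":[0,0.08,0],"dr":[0,0,0],"hand":-1},{"linear":[0,0.105,0],"dr":[0,0,0],"hand":-1},{"linear":[0,0.112,0],"dr":[0,0,0],"hand":-1},{"linear":[0.001,0.118,0],"dr":[0,0,0],"hand":-1},{"linear":[0.002,0.123,-0.001],"dr":[0,0,0],"hand":-1},{"linear":[0.003,0.128,-0.001],"dr":[0,0,0],"hand":-1},{"linear":[0.004,0.133,-0.002],"dr":[0,0,0],"hand":-1},{"linear":[0.005,0.138,-0.002],"dr":[0,0,0],"hand":-1},{"linear":[0.005,0.138,-0.002],"dr":[0,0,0],"hand":-1}]'
```

```text
t: 2.68
eef_pos: [0.4633, -0.2688, 0.0651]
tool_rot: [-0.153, 0.152, -0.69, 0.691]
contact_force: [-3.2, 1.2, 6.8]
gripper_width: 0.001
```

```bash
python3 -m crank '[{"linear":[0.001,0.003,0],"dr":[0,0,0],"hand":-1},{"linear":[0.001,0.005,0],"dr":[0,0,0],"hand":-1},{"linear":[0.001,0.005,0],"dr":[0,0,0],"hand":-1}]'
```

```text
t: 2.93
eef_pos: [0.4625, -0.2688, 0.0604]
tool_rot: [-0.154, 0.152, -0.69, 0.691]
contact_force: [-3.1, 2.4, 8.1]
gripper_width: -0.0
```

```bash
python3 -m crank '[{"linear":[0,0.002,0],"dr":[0,0,0],"hand":-1},{"linear":[0,0.004,0],"dr":[0,0,0],"hand":-1},{"linear":[0,0.004,0],"dr":[0,0,0],"hand":-1}]'
```

```text
t: 3.18
eef_pos: [0.4624, -0.2689, 0.0584]
tool_rot: [-0.153, 0.152, -0.69, 0.691]
contact_force: [-8.2, 5.6, 25.9]
gripper_width: -0.0
```

On the stop: 4 mm of command gave only 2 mm of motion and the force jumped to 26 N at z = 0.058. I'll hold here.

```bash
python3 -m crank '[{"linear":[0,0,0],"dr":[0,0,0],"hand":-1},{"linear":[0,0,0],"dr":[0,0,0],"hand":-1},{"linear":[0,0,0],"dr":[0,0,0],"hand":-1},{"linear":[0,0,0],"dr":[0,0,0],"hand":-1},{"linear":[0,0,0],"dr":[0,0,0],"hand":-1},{"linear":[0,0,0],"dr":[0,0,0],"hand":-1},{"linear":[0,0,0],"dr":[0,0,0],"hand":-1},{"linear":[0,0,0],"dr":[0,0,0],"hand":-1},{"linear":[0,0,0],"dr":[0,0,0],"hand":-1},{"linear":[0,0,0],"dr":[0,0,0],"hand":-1}]'
python3 - <<'E'
from h import *
bot.get_obs(); cv2.imwrite("pics/side3.png",cv2.resize(bot.read_camera("side")[120:240,300:480],None,fx=4,fy=4))
E
```

```text
t: 4.02
eef_pos: [0.4624, -0.2689, 0.0584]
tool_rot: [-0.153, 0.152, -0.69, 0.691]
contact_force: [-8.3, 5.3, 25.8]
gripper_width: 0.0
```

View pics/side3.png

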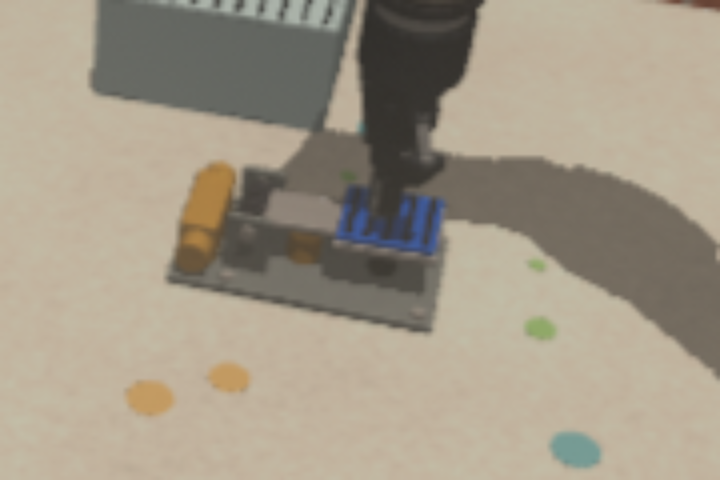

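The crop shows the tread level, with the fingertips on the pad at about (390,210). It has been held on the stop for about 1 s at a steady 26 N. I'll add two more rows, then lift clear.

```bash
python3 -m crank '[{"linear":[0,0,0],"dr":[0,0,0],"hand":-1},{"linear":[0,0,0],"dr":[0,0,0],"hand":-1},{"linear":[0,-0.01,0],"dr":[0,0,0],"hand":-1},{"linear":[0,-0.02,0],"dr":[0,0,0],"hand":-1},{"linear":[0,-0.035,0],"dr":[0,0,0],"hand":-1},{"linear":[0,-0.06,0],"dr":[0,0,0],"hand":-1},{"linear":[0,-0.095,0],"dr":[0,0,0],"hand":-1},{"linear":[0,-0.13,0],"dr":[0,0,0],"hand":-1},{"linear":[0,-0.14,0],"dr":[0,0,0],"hand":-1},{"linear":[0,-0.14,0],"dr":[0,0,0],"hand":-1}]'
python3 -m crank '[{"linear":[0,0,0],"dr":[0,0,0],"hand":-1},{"linear":[0,0,0],"dr":[0,0,0],"hand":-1},{"linear":[0,0,0],"dr":[0,0,0],"hand":-1},{"linear":[0,0,0],"dr":[0,0,0],"hand":-1}]'
python3 - <<'E'
from h import *
np.set_printoptions(precision=4,suppress=True)
rr={}
for n in("scene","side"):
    c=cam(n); im=bot.read_camera(n).copy()
    if n=="side": cv2.imwrite("pics/side4.png",cv2.resize(im[120:240,300:480],None,fx=4,fy=4))
    for t in("cold_tread","hot_tread","purple_bottle_mid"):
        r=bot.place_of(n,t)[0]; print(n,t,r["xy"],r["score"]); rr.setdefault(t,[]).append(ray(c,r["xy"]))
for t in rr: print(t,tri(rr[t]))
E
```

```text
t: 4.9
eef_pos: [0.464, -0.2698, 0.1994]
tool_rot: [-0.155, 0.15, -0.688, 0.693]
contact_force: [-0.1, -0.1, -0.3]
gripper_width: 0.002
t: 5.23
eef_pos: [0.4607, -0.268, 0.1931]
tool_rot: [0.152, -0.154, 0.691, -0.69]
contact_force: [0.0, 0.1, 0.7]
gripper_width: -0.007
scene cold_tread [205.8, 203.3] 0.86
scene hot_tread [376.6, 162.8] 0.86
scene purple_bottle_mid [393.7, 253.5] 0.65
side cold_tread [399.0, 167.6] 0.92
side hot_tread [348.7, 291.7] 0.67Traceback (most recent call last):
  File "<stdin>", line 8, in <module>
IndexError: list index out of range
```

View pics/side4.png

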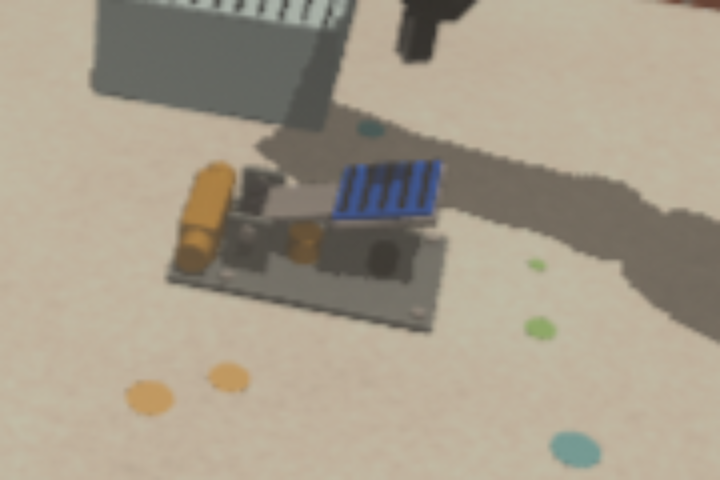

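The tread is back up, sloping as at the start, and the gripper is well clear. As a last check I'll compare the blue and red areas and the bottle with the first picture, then hand in if they match.

Run:
```python
from h import *
a=cv2.imread("pics/side1.png"); b=bot.read_camera("side").copy()
def bb(im,ch,x0,x1,y0,y1):
    s=im[y0:y1,x0:x1].astype(int); m=s[...,ch]-np.max(np.delete(s,ch,2),2)>30
    y,x=np.nonzero(m); return x.min()+x0,y.min()+y0,x.max()+x0,y.max()+y0
for im in(a,b): print("blue",*bb(im,0,370,430,140,200),"red",*bb(im,2,325,380,270,310))
print("bottle diff",np.abs(a[185:260,215:265].astype(int)-b[185:260,215:265]).mean(), "red-valve diff",np.abs(a[270:335,275:375].astype(int)-b[270:335,275:375]).mean(), "floor noise",np.abs(a[340:390,200:300].astype(int)-b[340:390,200:300]).mean())
print(bot.get_obs()["contact_force"])
```

```text
blue 383 160 409 174 red 331 279 367 305
blue 383 160 409 174 red 331 279 367 305
bottle diff 1.9042666666666668 red-valve diff 1.687948717948718 floor noise 2.400933333333333
[0.4105895  0.40608458 0.25021279]
```

```bash
python3 -c "
from station import bot
print(bot.hand_in())"
```

```text
the job is handed in; nothing more can be done
None
```

I pressed the blue pedal down to its stop with the shut fingers and held it there for about 1.2 s at a steady 26 N. I then lifted straight up to 0.19 m and handed the job in at about 5.5 s on the robot's clock. No verdict is reported on hand-in.

- **On the stop:** the fingertip stood at z = 0.058 m, against 0.059 m given for the stop. The force jumped from 8 to 26 N over the last 2 mm, and the side picture showed the tread level.
- **After release:** in the side picture the blue tread covers exactly the same pixels as at the start. The red tread does too, and the areas around the red valve and the bottle differ by no more than image noise. The contact force is about zero.
- **Check that failed:** in the last look the network did not find the bottle in the side camera. I could not triangulate it again and relied on the image comparison. The scene camera saw it within 2 pixels of where it started.

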